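# Load the griddle caddy

## Task

Load the wooden caddy on the griddle bench: stand the two enamel mugs that have handles in its two end bays (one each, either way round), stand the dome-topped shaker in the middle bay between them, and lay the bamboo spoon flat in the long bay. Leave the handleless tumbler, the flat-lidded tin, the slotted bamboo turner and the stack of bowls where they are, and knock nothing over.

Things in the scene. Friction and masses are not known exactly. Their poses are not given: they have to be found in the camera images.
- caddy: Low wooden caddy (divided tray), fixed to the bench, 198 mm along its x, 294 mm along its y, 25 mm high; walls and dividers 6 mm thick, floor 6 mm thick. Origin: centre of its underside; z up. On its +x side one long bay, 90 mm wide (centre x = +48 mm, y = 0), 282 mm long along y. On its -x side three square bays, each 90 x 90 mm, centres at x = -48 mm and y = -96, 0 and +96 mm: the two end bays and the middle bay.
- mug_a_mid (a point): First of two alike. White enamel mug with one loop handle, standing upright: outside diameter 62 mm, height 80 mm, wall 3.5 mm, dark rim. Point on its axis half-way up (40 mm above its foot); z up, the handle sticks out towards its +y to 59 mm from the axis, between 30 and 72 mm above the foot. About 0.1 to 0.2 kg. Belongs in the caddy.
- mug_b_mid (a point): Second of two alike. White enamel mug with one loop handle, standing upright: outside diameter 62 mm, height 80 mm, wall 3.5 mm, dark rim. Point on its axis half-way up (40 mm above its foot); z up, the handle sticks out towards its +y to 59 mm from the axis, between 30 and 72 mm above the foot. About 0.1 to 0.2 kg. Belongs in the caddy.
- shaker_mid (a point): Aluminium shaker with a domed top pierced with small dark holes, standing upright: diameter 50 mm, straight-sided to 70 mm, height 95 mm. Point on its axis half-way up (47.5 mm above its foot), z up. About 0.1 to 0.2 kg. Belongs in the caddy.
- spoon_mid (a point): Bamboo spoon lying flat, 200 mm long along its x: a straight handle 14 mm wide and 10 mm thick from x = -100 to +58 mm, and a round hollow bowl 46 mm across, 13 mm high, at the +x end. Point at mid-length, 5 mm above its underside, on the handle; z up. Balances about 20 mm towards the bowl. About 35 g. Belongs in the caddy.
- tumbler_mid (a point): Look-alike, stays: white enamel tumbler, same size as the mugs (62 mm diameter, 80 mm high) but with no handle. Point on its axis half-way up (40 mm above its foot), z up.
- tin_mid (a point): Look-alike, stays: squat aluminium tin with a flat closed lid, 65 mm diameter, 60 mm high. Point on its axis half-way up (30 mm above its foot), z up.
- turner_mid (a point): Look-alike, stays: flat bamboo turner, 200 mm long along its x, handle 14 mm wide and 10 mm thick, with a flat square-ended slotted blade 70 x 52 mm, 6 mm thick at the +x end. Point at mid-length, 5 mm above its underside; z up.
- bowls_mid (a point): Bystander, stays: stack of aluminium bowls, 152 mm diameter, 108 mm high. Point on its axis half-way up (54 mm above the bench), z up.
Things that resemble listed ones, but are neither listed nor needed, are in the scene too. Leave any red or yellow look-alike of the part that bears mug_b_mid alone.

How it is judged:
By the outcome, as a careful person would: the job done as asked, in the order asked, and still so for the second after the job is handed in, with the robot touching nothing.
It also fails if it takes over 109 s, if anything falls off the work surface, if the arm or the gripper's body presses on something with over 40 N, if the wrist force passes 120 N, or if a joint passes its speed limit or range.

## Robot

A 6-joint arm with a two-finger parallel gripper is mounted at the origin on the work surface. World frame = base frame: x ahead of the robot, y to its left, z up, the work surface at z = 0. Lengths are in mm, angles in rad, forces in N, time in s.
With the tool pointing down it reaches from about 300 to 750 mm from the base axis. Payload 8.5 kg.
Tool frame: the origin (TCP) lies midway between the tips of the shut fingers; the grasp point (between the pads) lies 19 mm behind it; z points along the fingers, y is the line along which they close (so a half turn about z gives the same grasp; the last joint's range is limited). The gripper opens to 88 mm and grips with 3 to 60 N. Pads are 18 mm wide; open, the fingers measure 123 mm over their backs; the gripper's body (75 mm by 187 mm) begins 45 mm behind the grasp point.
Start: joints at [1.052, 0.381, 1.297, -0, 1.464, -0.215], TCP at [164.523, 524.798, 238.748] pointing down, gripper open.
Joint ranges: [-3.11, 3.11], [-0.89, 2.33], [0.22, 2.48], [-1.42, 4.56], [0.17, 2.85], [-2.88, 2.88]. Speed limits (rad/s): [2.39, 2.39, 3.14, 3.14, 3.14, 3.14].

## Interface

Orientations are given as a unit quaternion [w, x, y, z].
In Python, from bench import bot, cams, models gives the robot as it stands.
- The arm moves only by the tool servo_tool, never from a script. Its argument "commands" is a list of rows, each an object of numbers: "dx", "dy", "dz": the shift along the world's x, y, z in m; "wx", "wy", "wz": the turn, a rotation vector about the world's x, y, z in rad; "claw": the gripper's target within -1 to 1 (shut at 1, half-way at 0, fully open at -1). A call has 1 to 10 rows; each row is the pose to reach, as a shift and turn from the pose commanded when the call began; what a row does not reach only later rows make up. A row lasts 1/10 s, in which the tool goes at most 50 mm and 8.59 degrees, less where a joint would pass 70% of its speed; a pose out of reach is approached as far as the arm can. A call with a gripper value outside its range is refused whole. The fingers move at their own pace and stop on an object; the grip force is fixed at half the most. Time passes only in rows, so rows that repeat a pose let the fingers close. It gives the time, the measured TCP pose, the force, the opening and the grip force at its end, in the units of the state.
- bot.read_state(): the state, without advancing time (a new reading comes with each control period).
- cams.snapshot(name): name is "side" or "top"; returns a dict with "frame" (384x512x3 uint8, blue, green, red), "fx", "fy", "cx", "cy" (pixels), "rvec" (rotation vector, rad) and "tvec" (3), from world to camera coordinates, as OpenCV has them. Camera axes: x right, y down, z forward; pixel columns grow to the right and rows downward; lengths in mm; the calibration is good to about 2 mm. A picture is of the moment at which its call begins. There is no depth.
- bot.hand_in(): hands the job in; it is judged then, once.
Trained networks look in a picture, given as the dict that the camera call returned (one of the last four; its "shot" number tells which), for a name from the list of things; names that differ only in an ending like _2 or _b are one class to them, and where a whole thing is asked for, a point or a joint stands for the part that bears it (a point fixed in the world has none). Each returns a list of dicts, best first, with "confidence" (0 to 1); they miss things now and then, are a little off and sometimes report something else, mostly with a low value. They report only what shows in the picture. A call takes as long as a camera call. They do not tell look-alikes from the thing itself.
- models.spot_in(label, picture): "xy" ([column, row] in pixels, amid what is visible of it).
- models.silhouettes(label, picture): "region" (384x512 bool, what is visible of it) and "xy" ([column, row] in pixels, amid what is visible of it).
- models.spot_point(label, picture): "xy" ([column, row] in pixels: a listed point, or the origin of a listed thing).
The state is a dict: "time": time; "joint_positions": joint angles; "qvel": joint speeds; "tau": joint torques, N m; "tool_pos": TCP position; "eef_rot": TCP orientation; "contact_force": force on the tool from outside, world axes, zero at the start; "wrist_torque": the same for the moment, N m; "width": opening from 0.0 (shut) to 1.0 (fully open); "grasp_force": force on a finger pad.
Only numpy, scipy, OpenCV 4.12 (cv2) and the standard library are available. Lean on these libraries where they do the work, as an engineer would, in place of code of your own. Each camera call takes 0.05 s, during which the arm holds its last target. There are 200 camera calls.

## Working session

There is one attempt and no reset: what is moved stays moved. The work goes in short steps, Python scripts to look and compute and a tool call to move; the robot and the scene stay as the last step left them, time stands still between calls to the robot, and variables do not carry over. Pictures are saved under pics/ and viewed, at most 14 in all, crops included, and the job is handed in when it is done.

Besides the shell and the picture viewer there is one more tool, called after ">>>" by a JSON object that holds its "op" and its "data", one argument or row to a line. servo_tool: Moves the arm, as the interface text tells. Its arguments: {"type":"object","properties":{"commands":{"type":"array","items":{"type":"object","properties":{"dx":{"type":"number"},"dy":{"type":"number"},"dz":{"type":"number"},"wx":{"type":"number"},"wy":{"type":"number"},"wz":{"type":"number"},"claw":{"type":"number"}}}}},"required":["commands"]}

```bash
mkdir -p pics; ls
cat > h.py <<'E'
import numpy as np, cv2
from bench import bot, cams, models
def ray(s,uv):
    R=cv2.Rodrigues(np.array(s["rvec"],float))[0]; t=np.array(s["tvec"],float).ravel()
    d=R.T@np.array([(uv[0]-s["cx"])/s["fx"],(uv[1]-s["cy"])/s["fy"],1]); return -R.T@t,d
def atz(s,uv,z):
    c,d=ray(s,uv); return c+d*(z-c[2])/d[2]
def proj(s,P):
    K=np.array([[s["fx"],0,s["cx"]],[0,s["fy"],s["cy"]],[0,0,1]],float)
    return cv2.projectPoints(np.array(P,float).reshape(-1,3),np.array(s["rvec"],float),np.array(s["tvec"],float),K,None)[0].reshape(-1,2)
E
python3 - <<'E'
from h import *
Z=dict(caddy=0,mug_a_mid=40,shaker_mid=47.5,spoon_mid=5,tumbler_mid=40,tin_mid=30,turner_mid=5,bowls_mid=54)
for c in("top","side"):
    s=cams.snapshot(c); cv2.imwrite(f"pics/{c}0.png",cv2.resize(s["frame"],(800,600),interpolation=cv2.INTER_CUBIC))
    print(c,ray(s,(256,192))[0].round())
    for n,z in Z.items():
        for r in models.spot_point(n,s): print(n,np.round(r["xy"]),round(r["confidence"],2),atz(s,r["xy"],z).round())
E
```

```text
pics
top [449. -34. 870.]
caddy [122. 189.] 0.62 [524. 252.   0.]
mug_a_mid [258. 178.] 0.93 [552. -61.  40.]
shaker_mid [324. 179.] 0.58 [ 552. -207.   48.]
spoon_mid [258. 119.] 0.91 [696. -58.   5.]
tumbler_mid [380. 238.] 0.76 [ 425. -333.   40.]
tumbler_mid [324. 176.] 0.32 [ 559. -207.   40.]
tin_mid [316. 232.] 0.73 [ 434. -193.   30.]
turner_mid [398. 176.] 0.79 [ 568. -391.    5.]
bowls_mid [369. 110.] 0.78 [ 709. -306.   54.]
side [ 229. -959.  676.]
caddy [205. 165.] 0.79 [512. 230.   0.]
mug_a_mid [255. 201.] 0.75 [562. -57.  40.]
shaker_mid [271. 237.] 0.68 [ 542. -211.   48.]
spoon_mid [305. 204.] 0.62 [695. -64.   5.]
tumbler_mid [239. 292.] 0.88 [ 425. -337.   40.]
tin_mid [221. 247.] 0.73 [ 435. -186.   30.]
turner_mid [322. 308.] 0.89 [ 570. -399.    5.]
bowls_mid [365. 243.] 0.83 [ 713. -308.   54.]
```

View pics/top0.png

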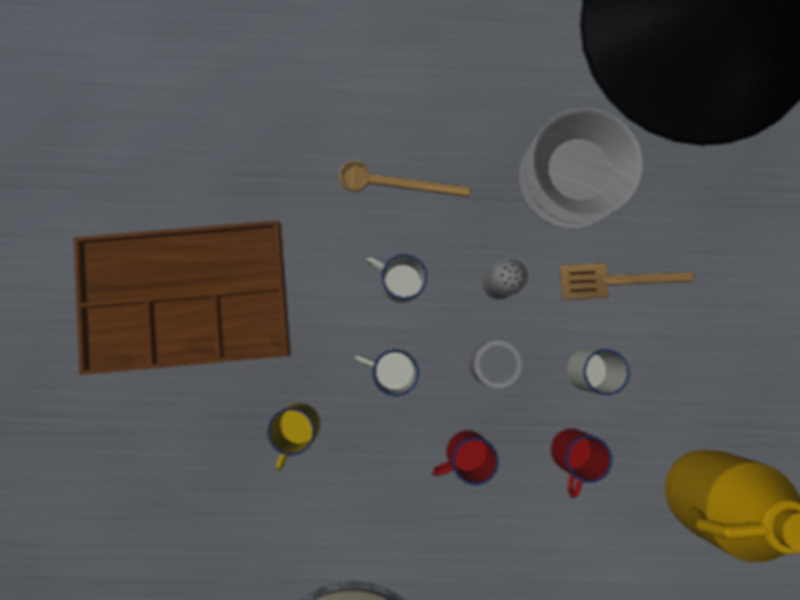

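View pics/side0.png

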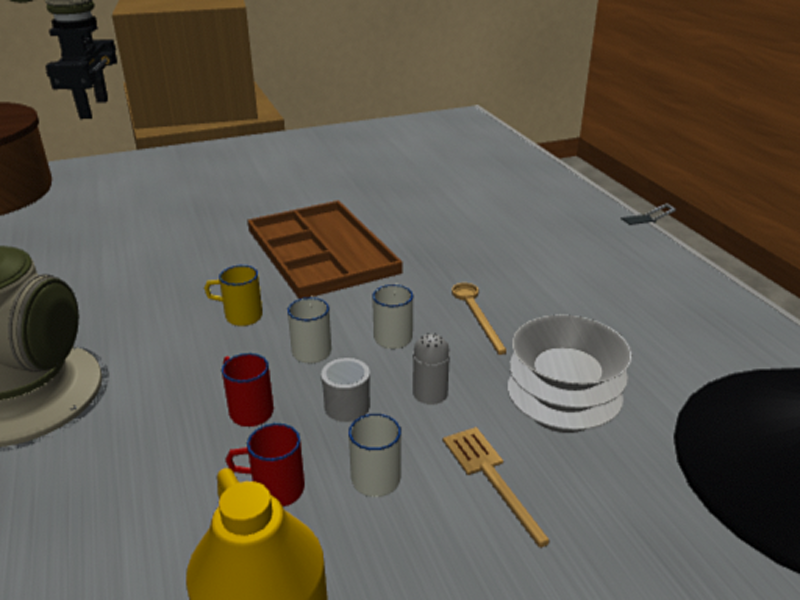

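The white mugs with handles are at (404,277) and (396,372) in the 800x600 top view, handles pointing up-left. The white cup at (605,371) is the handleless tumbler. The yellow mug (295,428) and the red ones (470,457), (582,455) are to be left alone. The shaker is at (508,275) with holes in a domed top, and the tin at (497,364) is flat. The spoon has a round bowl at (355,177), and the slotted turner is at (585,281). I'll fit the poses now.

```bash
cat >> h.py <<'E'
from scipy.optimize import minimize
a=np.linspace(0,2*np.pi,40); cyl=lambda r,z0,z1:np.array([[r*np.cos(t),r*np.sin(t),z] for z in(z0,z1) for t in a])
def box(x0,x1,y0,y1,z0,z1): return np.array([[x,y,z] for x in(x0,x1) for y in(y0,y1) for z in(z0,z1)],float)
M=dict(mug=[cyl(31,0,80),box(-4,4,28,59,36,68)],shaker=[np.vstack([cyl(25,0,70),cyl(18,88,88),cyl(6,95,95)])],
 spoon=[box(-100,58,-7,7,0,10),cyl(23,0,13)+[77,0,0]],caddy=[box(-99,99,-147,147,0,25)],tumbler=[cyl(31,0,80)])
def mask(s,m,p):
    im=np.zeros((768,1024),np.uint8); c,n=np.cos(p[2]),np.sin(p[2])
    for q in M[m]:
        w=q@np.array([[c,n,0],[-n,c,0],[0,0,1]])+[p[0],p[1],0]
        h=cv2.convexHull(np.float32(proj(s,w))); cv2.fillConvexPoly(im,np.round((h*2+.5)*16).astype(np.int32),1,shift=4)
    return im>0
def fit(m,label,p0,shots):
    obs=[]
    for s in shots:
        g=mask(s,m,p0); best=max((np.kron(r["region"],np.ones((2,2)))>0 for r in models.silhouettes(label,s)),key=lambda k:(k&g).sum()/(k|g).sum(),default=None)
        if best is None: continue
        i=(best&g).sum()/(best|g).sum()
        if i>.3: obs.append((s,best))
    def cost(p): return -np.mean([(mask(s,m,p)&b).sum()/(mask(s,m,p)|b).sum() for s,b in obs])
    sim=np.array(p0)+np.array([[0,0,0],[12,0,0],[0,12,0],[0,0,.25]])
    r=minimize(cost,p0,method="Nelder-Mead",options=dict(initial_simplex=sim,xatol=.2,fatol=1e-4,maxiter=150))
    return r.x,-r.fun,len(obs)
E
cat > f1.py <<'E'
from h import *
S=[cams.snapshot(c) for c in("top","side")]
vis=S[0]["frame"].copy(); vis=cv2.resize(vis,(1024,768),interpolation=cv2.INTER_CUBIC)
o=atz(S[0],(252,238),40)
for n,m,l,p in[("A","mug","mug_a_mid",(555,-60,1.)),("B","mug","mug_a_mid",(435,-45,1.2)),("shaker","shaker","shaker_mid",(550,-209,0)),
  ("spoon","spoon","spoon_mid",(696,-60,1.68)),("caddy","caddy","caddy",(515,240,-.05))]:
    x,i,k=fit(m,l,p,S); print(n,x.round(2),round(i,3),k)
    cs=cv2.findContours(mask(S[0],m,x).astype(np.uint8),0,2)[0]; cv2.drawContours(vis,cs,-1,(0,255,0),1)
cv2.imwrite("pics/crop1.png",cv2.resize(vis[180:620,80:860],None,fx=1.02,fy=1.02))
E
python3 f1.py
```

```text
A [ 5.5042e+02 -5.8020e+01 -4.7000e-01] 0.934 2
B [435.  -45.    1.2] nan 0
shaker [ 5.5409e+02 -2.0439e+02  1.8000e-01] 0.943 2
spoon [701.39 -60.01   1.46] 0.873 2
caddy [5.2025e+02 2.5937e+02 1.2000e-01] 0.979 2
  return _methods._mean(a, axis=axis, dtype=dtype,
  ret = ret.dtype.type(ret / rcount)
```

View pics/crop1.png

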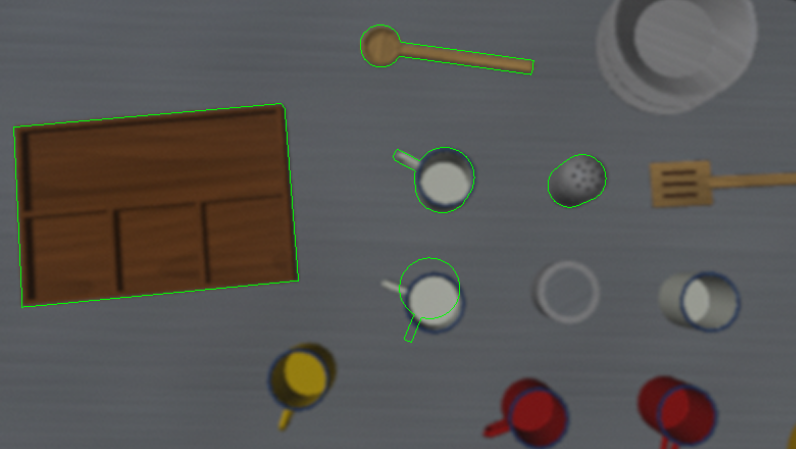

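The crop confirms it: the mugs at (444,180) and (435,302) are white with handles at up-left, and the tumbler at (710,300) has none. The fits for mug A, shaker, spoon and caddy sit on their outlines. Mug B was missed, so I'll retry it.

```bash
cat > f2.py <<'E'
from h import *
S=[cams.snapshot(c) for c in("top","side")]
c=atz(S[0],(253.2,238),80); print("rimB",c.round(), "rimA",atz(S[0],(257.6,178.2),80).round())
for l in("mug_b_mid","tumbler_mid"):
    for s in S: print(l,[(np.round(r["xy"]),round(r["confidence"],2)) for r in models.silhouettes(l,s)])
    x,i,k=fit("mug",l,(c[0],c[1],-.3),S); print(x.round(2),i,k)
x,i,k=fit("mug","mug_b_mid",(550.4,-58,-.47),S); print("A",x.round(2),i)
x,i,k=fit("spoon","spoon_mid",(701,-60,1.46),S); print("sp",x.round(2),i)
x,i,k=fit("caddy","caddy",(520,259,.12),S); print("cad",x.round(3),i)
E
python3 f2.py 2>/dev/null
```

```text
rimB [420. -52.  80.] rimA [546. -58.  80.]
mug_b_mid [(array([186., 274.]), 0.97), (array([371., 291.]), 0.93), (array([250., 238.]), 0.77), (array([299., 293.]), 0.73)]
mug_b_mid [(array([195., 208.]), 0.92), (array([159., 246.]), 0.87), (array([153., 188.]), 0.55)]
[ 4.2116e+02 -5.0330e+01 -3.1000e-01] 0.941904848387068 2
tumbler_mid [(array([381., 235.]), 0.82)]
tumbler_mid [(array([240., 292.]), 0.76)]
[ 4.2011e+02 -5.1710e+01 -3.0000e-01] nan 0
A [ 5.504e+02 -5.800e+01 -4.700e-01] nan
sp [700.89 -59.99   1.46] 0.8080482113763066
cad [5.20971e+02 2.59989e+02 1.14000e-01] 0.9830140002053749
```

```bash
cat > st.py <<'E'
from h import *
from scipy.spatial.transform import Rotation as Ro
s=bot.read_state(); q=s["eef_rot"]; R=Ro.from_quat([q[1],q[2],q[3],q[0]]).as_matrix()
yaw=np.arctan2(R[1,1],R[0,1])
print(s["time"],np.round(s["tool_pos"],1),"ytool",round(yaw,3),"z",R[:,2].round(2),"q6",s["joint_positions"][5],"w",s["width"],s["grasp_force"])
E
python3 st.py
```

```text
2.3 [164.5 524.8 238.7] ytool 1.267 z [ 0. -0. -1.] q6 -0.21528481255931883 w 1.0011505713313635 0.0
```

>>> {"op": "servo_tool", "data": {
  "commands": [
    {"dx":0.5385,"dy":-0.565,"dz":-0.119,"wz":-1.377,"claw":-0.5},
    {"dx":0.5385,"dy":-0.565,"dz":-0.119,"wz":-1.377,"claw":-0.5},
    {"dx":0.5385,"dy":-0.565,"dz":-0.119,"wz":-1.377,"claw":-0.5},
    {"dx":0.5385,"dy":-0.565,"dz":-0.119,"wz":-1.377,"claw":-0.5},
    {"dx":0.5385,"dy":-0.565,"dz":-0.119,"wz":-1.377,"claw":-0.5},
    {"dx":0.5385,"dy":-0.565,"dz":-0.119,"wz":-1.377,"claw":-0.5},
    {"dx":0.5385,"dy":-0.565,"dz":-0.119,"wz":-1.377,"claw":-0.5},
    {"dx":0.5385,"dy":-0.565,"dz":-0.119,"wz":-1.377,"claw":-0.5},
    {"dx":0.5385,"dy":-0.565,"dz":-0.119,"wz":-1.377,"claw":-0.5},
    {"dx":0.5385,"dy":-0.565,"dz":-0.119,"wz":-1.377,"claw":-0.5}
  ]
}}

```text
invalid input
```

```bash
python3 st.py
```

```text
2.3 [164.5 524.8 238.7] ytool 1.267 z [ 0. -0. -1.] q6 -0.21528481255931883 w 1.0011505713313635 0.0
```

>>> {"op": "servo_tool", "data": {
  "commands": [
    {"dx":0.04,"dy":-0.04,"dz":0.0,"wx":0,"wy":0,"wz":-0.1,"claw":-0.5}
  ]
}}

```text
time: 2.4
tool_pos: [197.9, 491.2, 238.5]
eef_rot: [-0.0, 0.198, 0.98, 0.0]
contact_force: [1.4, -0.0, -1.3]
width: 0.933
grasp_force: 0.0
```

>>> {"op": "servo_tool", "data": {
  "commands": [
    {"dx":0.4985,"dy":-0.525,"dz":-0.119,"wx":0,"wy":0,"wz":-1.277,"claw":-0.5},
    {"dx":0.4985,"dy":-0.525,"dz":-0.119,"wx":0,"wy":0,"wz":-1.277,"claw":-0.5},
    {"dx":0.4985,"dy":-0.525,"dz":-0.119,"wx":0,"wy":0,"wz":-1.277,"claw":-0.5},
    {"dx":0.4985,"dy":-0.525,"dz":-0.119,"wx":0,"wy":0,"wz":-1.277,"claw":-0.5},
    {"dx":0.4985,"dy":-0.525,"dz":-0.119,"wx":0,"wy":0,"wz":-1.277,"claw":-0.5},
    {"dx":0.4985,"dy":-0.525,"dz":-0.119,"wx":0,"wy":0,"wz":-1.277,"claw":-0.5},
    {"dx":0.4985,"dy":-0.525,"dz":-0.119,"wx":0,"wy":0,"wz":-1.277,"claw":-0.5},
    {"dx":0.4985,"dy":-0.525,"dz":-0.119,"wx":0,"wy":0,"wz":-1.277,"claw":-0.5},
    {"dx":0.4985,"dy":-0.525,"dz":-0.119,"wx":0,"wy":0,"wz":-1.277,"claw":-0.5},
    {"dx":0.4985,"dy":-0.525,"dz":-0.119,"wx":0,"wy":0,"wz":-1.277,"claw":-0.5}
  ]
}}

```text
time: 3.4
tool_pos: [540.8, 129.9, 157.4]
eef_rot: [0.0, 0.746, 0.666, 0.0]
contact_force: [1.1, 1.0, -0.4]
width: 0.753
grasp_force: 0.0
```

```bash
python3 st.py
```

```text
3.4 [540.8 129.9 157.4] ytool -0.113 z [ 0.  0. -1.] q6 0.13527033557034707 w 0.7531432563571665 0.0
```

>>> {"op": "servo_tool", "data": {
  "commands": [
    {"dx":0.162,"dy":-0.17,"dz":-0.037,"wx":0,"wy":0,"wz":0,"claw":-0.5},
    {"dx":0.162,"dy":-0.17,"dz":-0.037,"wx":0,"wy":0,"wz":0,"claw":-0.5},
    {"dx":0.162,"dy":-0.17,"dz":-0.037,"wx":0,"wy":0,"wz":0,"claw":-0.5},
    {"dx":0.162,"dy":-0.17,"dz":-0.037,"wx":0,"wy":0,"wz":0,"claw":-0.5},
    {"dx":0.162,"dy":-0.17,"dz":-0.037,"wx":0,"wy":0,"wz":0,"claw":-0.5},
    {"dx":0.162,"dy":-0.17,"dz":-0.037,"wx":0,"wy":0,"wz":0,"claw":-0.5},
    {"dx":0.162,"dy":-0.17,"dz":-0.037,"wx":0,"wy":0,"wz":0,"claw":-0.5},
    {"dx":0.162,"dy":-0.17,"dz":-0.037,"wx":0,"wy":0,"wz":0,"claw":-0.5}
  ]
}}

```text
time: 4.2
tool_pos: [701.1, -37.4, 121.0]
eef_rot: [-0.0, 0.745, 0.667, 0.0]
contact_force: [-0.2, -0.4, -0.0]
width: 0.751
grasp_force: 0.0
```

>>> {"op": "servo_tool", "data": {
  "commands": [
    {"dx":0.002,"dy":-0.002,"dz":-0.05,"wx":0,"wy":0,"wz":0,"claw":-0.5},
    {"dx":0.002,"dy":-0.002,"dz":-0.09,"wx":0,"wy":0,"wz":0,"claw":-0.5},
    {"dx":0.002,"dy":-0.002,"dz":-0.11,"wx":0,"wy":0,"wz":0,"claw":-0.5},
    {"dx":0.002,"dy":-0.002,"dz":-0.1185,"wx":0,"wy":0,"wz":0,"claw":-0.5},
    {"dx":0.002,"dy":-0.002,"dz":-0.1185,"wx":0,"wy":0,"wz":0,"claw":-0.5},
    {"dx":0.002,"dy":-0.002,"dz":-0.1185,"wx":0,"wy":0,"wz":0,"claw":1},
    {"dx":0.002,"dy":-0.002,"dz":-0.1185,"wx":0,"wy":0,"wz":0,"claw":1},
    {"dx":0.002,"dy":-0.002,"dz":-0.1185,"wx":0,"wy":0,"wz":0,"claw":1},
    {"dx":0.002,"dy":-0.002,"dz":-0.1185,"wx":0,"wy":0,"wz":0,"claw":1},
    {"dx":0.002,"dy":-0.002,"dz":-0.1185,"wx":0,"wy":0,"wz":0,"claw":1}
  ]
}}

```text
time: 5.2
tool_pos: [703.6, -40.4, 2.3]
eef_rot: [0.0, 0.745, 0.667, 0.0]
contact_force: [-0.4, 0.1, -0.0]
width: 0.324
grasp_force: 0.0
```

>>> {"op": "servo_tool", "data": {
  "commands": [
    {"dx":0,"dy":0,"dz":0,"wx":0,"wy":0,"wz":0,"claw":1},
    {"dx":0,"dy":0,"dz":0,"wx":0,"wy":0,"wz":0,"claw":1},
    {"dx":0,"dy":0,"dz":0,"wx":0,"wy":0,"wz":0,"claw":1},
    {"dx":0,"dy":0,"dz":0.02,"wx":0,"wy":0,"wz":0,"claw":1},
    {"dx":0,"dy":0,"dz":0.06,"wx":0,"wy":0,"wz":0,"claw":1},
    {"dx":0,"dy":0,"dz":0.1,"wx":0,"wy":0,"wz":0,"claw":1},
    {"dx":0,"dy":0,"dz":0.1,"wx":0,"wy":0,"wz":0,"claw":1}
  ]
}}

```text
time: 5.9
tool_pos: [705.9, -40.8, 108.5]
eef_rot: [0.004, 0.745, 0.667, 0.003]
contact_force: [-0.6, 0.7, 0.3]
width: 0.152
grasp_force: 30.0
```

```bash
python3 st.py
python3 - <<'E'
from h import *
s=cams.snapshot("side"); cv2.imwrite("pics/s1.png",cv2.resize(s["frame"][80:320,150:470],(800,600),interpolation=cv2.INTER_CUBIC))
E
```

```text
5.9 [705.9 -40.8 108.5] ytool -0.11 z [ 0.01 -0.   -1.  ] q6 -0.114789188676078 w 0.15221777079024468 29.99486893415451
```

View pics/s1.png

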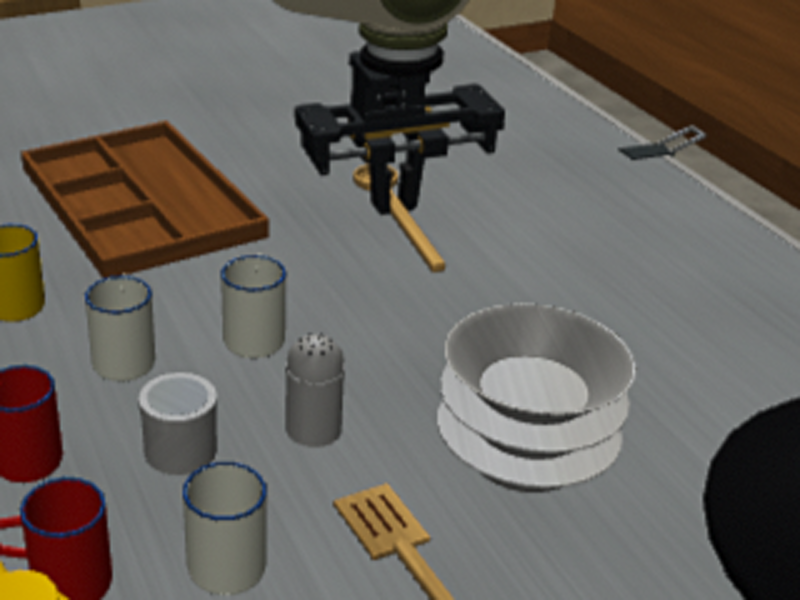

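The spoon is held level at about (395,190) in the crop, and the neighbours are undisturbed. Next I'll carry it to the long bay.

>>> {"op": "servo_tool", "data": {
  "commands": [
    {"dx":-0.137,"dy":0.315,"dz":0,"wx":0,"wy":0,"wz":0.227,"claw":1},
    {"dx":-0.137,"dy":0.315,"dz":0,"wx":0,"wy":0,"wz":0.227,"claw":1},
    {"dx":-0.137,"dy":0.315,"dz":0,"wx":0,"wy":0,"wz":0.227,"claw":1},
    {"dx":-0.137,"dy":0.315,"dz":0,"wx":0,"wy":0,"wz":0.227,"claw":1},
    {"dx":-0.137,"dy":0.315,"dz":0,"wx":0,"wy":0,"wz":0.227,"claw":1},
    {"dx":-0.137,"dy":0.315,"dz":0,"wx":0,"wy":0,"wz":0.227,"claw":1},
    {"dx":-0.137,"dy":0.315,"dz":0,"wx":0,"wy":0,"wz":0.227,"claw":1},
    {"dx":-0.137,"dy":0.315,"dz":0,"wx":0,"wy":0,"wz":0.227,"claw":1},
    {"dx":-0.137,"dy":0.315,"dz":0,"wx":0,"wy":0,"wz":0.227,"claw":1},
    {"dx":-0.137,"dy":0.315,"dz":0,"wx":0,"wy":0,"wz":0.227,"claw":1}
  ]
}}

```text
time: 6.95
tool_pos: [566.9, 273.5, 101.3]
eef_rot: [-0.0, 0.665, 0.747, -0.001]
contact_force: [0.4, 0.4, -0.8]
width: 0.155
grasp_force: 30.0
```

>>> {"op": "servo_tool", "data": {
  "commands": [
    {"dx":0,"dy":0,"dz":-0.04,"wx":0,"wy":0,"wz":0,"claw":1},
    {"dx":0,"dy":0,"dz":-0.05,"wx":0,"wy":0,"wz":0,"claw":1},
    {"dx":0,"dy":0,"dz":-0.05,"wx":0,"wy":0,"wz":0,"claw":1},
    {"dx":0,"dy":0,"dz":-0.05,"wx":0,"wy":0,"wz":0,"claw":1}
  ]
}}

```text
time: 7.35
tool_pos: [567.4, 274.1, 53.0]
eef_rot: [0.0, 0.665, 0.747, 0.0]
contact_force: [-0.1, 0.5, 1.1]
width: 0.157
grasp_force: 30.0
```

```bash
python3 st.py
```

```text
7.35 [567.4 274.1  53. ] ytool 0.116 z [ 0.  0. -1.] q6 0.14656173539479342 w 0.15683286631867718 29.994749128818512
```

>>> {"op": "servo_tool", "data": {
  "commands": [
    {"dx":0,"dy":0,"dz":-0.025,"wx":0,"wy":0,"wz":0,"claw":1},
    {"dx":0,"dy":0,"dz":-0.038,"wx":0,"wy":0,"wz":0,"claw":1},
    {"dx":0,"dy":0,"dz":-0.0428,"wx":0,"wy":0,"wz":0,"claw":1},
    {"dx":0,"dy":0,"dz":-0.0428,"wx":0,"wy":0,"wz":0,"claw":1},
    {"dx":0,"dy":0,"dz":-0.0428,"wx":0,"wy":0,"wz":0,"claw":0.3},
    {"dx":0,"dy":0,"dz":-0.0428,"wx":0,"wy":0,"wz":0,"claw":0.3},
    {"dx":0,"dy":0,"dz":-0.0428,"wx":0,"wy":0,"wz":0,"claw":0.3},
    {"dx":0,"dy":0,"dz":-0.0428,"wx":0,"wy":0,"wz":0,"claw":0.3},
    {"dx":0,"dy":0,"dz":-0.02,"wx":0,"wy":0,"wz":0,"claw":0.3},
    {"dx":0,"dy":0,"dz":0.03,"wx":0,"wy":0,"wz":0,"claw":0.3}
  ]
}}

```text
time: 8.35
tool_pos: [564.8, 274.1, 79.6]
eef_rot: [-0.002, 0.665, 0.747, -0.003]
contact_force: [0.5, 0.8, 0.4]
width: 0.346
grasp_force: 0.0
```

>>> {"op": "servo_tool", "data": {
  "commands": [
    {"dx":0,"dy":0,"dz":0.05,"wx":0,"wy":0,"wz":0,"claw":-1},
    {"dx":-0.146,"dy":-0.324,"dz":0.06,"wx":0,"wy":0,"wz":-0.427,"claw":-1},
    {"dx":-0.146,"dy":-0.324,"dz":0.06,"wx":0,"wy":0,"wz":-0.427,"claw":-1},
    {"dx":-0.146,"dy":-0.324,"dz":0.06,"wx":0,"wy":0,"wz":-0.427,"claw":-1},
    {"dx":-0.146,"dy":-0.324,"dz":0.06,"wx":0,"wy":0,"wz":-0.427,"claw":-1},
    {"dx":-0.146,"dy":-0.324,"dz":0.06,"wx":0,"wy":0,"wz":-0.427,"claw":-1},
    {"dx":-0.146,"dy":-0.324,"dz":0.06,"wx":0,"wy":0,"wz":-0.427,"claw":-1},
    {"dx":-0.146,"dy":-0.324,"dz":0.06,"wx":0,"wy":0,"wz":-0.427,"claw":-1},
    {"dx":-0.146,"dy":-0.324,"dz":0.06,"wx":0,"wy":0,"wz":-0.427,"claw":-1},
    {"dx":-0.146,"dy":-0.324,"dz":0.06,"wx":0,"wy":0,"wz":-0.427,"claw":-1}
  ]
}}

```text
time: 9.35
tool_pos: [420.5, -50.3, 142.5]
eef_rot: [0.0, 0.809, 0.588, 0.0]
contact_force: [0.2, 0.5, -0.1]
width: 1.0
grasp_force: 0.0
```

>>> {"op": "servo_tool", "data": {
  "commands": [
    {"dx":0,"dy":0,"dz":0,"wx":0,"wy":0,"wz":0,"claw":-1},
    {"dx":0,"dy":0,"dz":0,"wx":0,"wy":0,"wz":0,"claw":-1},
    {"dx":0,"dy":0,"dz":0,"wx":0,"wy":0,"wz":0,"claw":-1}
  ]
}}

```text
time: 9.65
tool_pos: [420.9, -48.3, 142.1]
eef_rot: [-0.0, 0.807, 0.59, 0.0]
contact_force: [-0.2, -0.1, -0.3]
width: 1.002
grasp_force: 0.0
```

```bash
python3 st.py
```

```text
9.65 [420.9 -48.3 142.1] ytool -0.308 z [-0.  0. -1.] q6 -0.08748365247139582 w 1.0019355837078956 0.0
```

>>> {"op": "servo_tool", "data": {
  "commands": [
    {"dx":0,"dy":-0.002,"dz":-0.04,"wx":0,"wy":0,"wz":0,"claw":-1},
    {"dx":0,"dy":-0.002,"dz":-0.08,"wx":0,"wy":0,"wz":0,"claw":-1},
    {"dx":0,"dy":-0.002,"dz":-0.102,"wx":0,"wy":0,"wz":0,"claw":-1},
    {"dx":0,"dy":-0.002,"dz":-0.102,"wx":0,"wy":0,"wz":0,"claw":-1},
    {"dx":0,"dy":-0.002,"dz":-0.102,"wx":0,"wy":0,"wz":0,"claw":1},
    {"dx":0,"dy":-0.002,"dz":-0.102,"wx":0,"wy":0,"wz":0,"claw":1},
    {"dx":0,"dy":-0.002,"dz":-0.102,"wx":0,"wy":0,"wz":0,"claw":1},
    {"dx":0,"dy":-0.002,"dz":-0.102,"wx":0,"wy":0,"wz":0,"claw":1},
    {"dx":0,"dy":-0.002,"dz":-0.102,"wx":0,"wy":0,"wz":0,"claw":1},
    {"dx":0,"dy":-0.002,"dz":-0.102,"wx":0,"wy":0,"wz":0,"claw":1}
  ]
}}

```text
time: 10.65
tool_pos: [421.1, -51.4, 41.0]
eef_rot: [0.001, 0.808, 0.589, 0.001]
contact_force: [-1.4, 1.1, 8.2]
width: 0.685
grasp_force: 29.8
```

>>> {"op": "servo_tool", "data": {
  "commands": [
    {"dx":0,"dy":0,"dz":0.03,"wx":0,"wy":0,"wz":0,"claw":1},
    {"dx":0,"dy":0,"dz":0.07,"wx":0,"wy":0,"wz":0,"claw":1},
    {"dx":0.0405,"dy":0.4,"dz":0.08,"wx":0,"wy":0,"wz":0,"claw":1},
    {"dx":0.0405,"dy":0.4,"dz":0.08,"wx":0,"wy":0,"wz":0,"claw":1},
    {"dx":0.0405,"dy":0.4,"dz":0.08,"wx":0,"wy":0,"wz":0,"claw":1},
    {"dx":0.0405,"dy":0.4,"dz":0.08,"wx":0,"wy":0,"wz":0,"claw":1},
    {"dx":0.0405,"dy":0.4,"dz":0.08,"wx":0,"wy":0,"wz":0,"claw":1},
    {"dx":0.0405,"dy":0.4,"dz":0.08,"wx":0,"wy":0,"wz":0,"claw":1},
    {"dx":0.0405,"dy":0.4,"dz":0.08,"wx":0,"wy":0,"wz":0,"claw":1},
    {"dx":0.0405,"dy":0.4,"dz":0.08,"wx":0,"wy":0,"wz":0,"claw":1}
  ]
}}

```text
time: 11.65
tool_pos: [460.5, 348.7, 120.4]
eef_rot: [0.0, 0.808, 0.59, 0.0]
contact_force: [2.0, -1.1, -1.1]
width: 0.684
grasp_force: 29.8
```

>>> {"op": "servo_tool", "data": {
  "commands": [
    {"dx":0,"dy":0,"dz":0,"wx":0,"wy":0,"wz":0,"claw":1}
  ]
}}

```text
time: 11.75
tool_pos: [460.5, 351.3, 120.1]
eef_rot: [-0.0, 0.806, 0.591, 0.001]
contact_force: [-0.1, -0.8, -1.4]
width: 0.686
grasp_force: 29.8
```

```bash
python3 st.py
```

```text
11.75 [460.5 351.3 120.1] ytool -0.305 z [ 0.  0. -1.] q6 0.7515624633652791 w 0.685771992524009 29.801130348059814
```

>>> {"op": "servo_tool", "data": {
  "commands": [
    {"dx":0.001,"dy":-0.002,"dz":-0.03,"wx":0,"wy":0,"wz":0,"claw":1},
    {"dx":0.001,"dy":-0.002,"dz":-0.055,"wx":0,"wy":0,"wz":0,"claw":1},
    {"dx":0.001,"dy":-0.002,"dz":-0.068,"wx":0,"wy":0,"wz":0,"claw":1},
    {"dx":0.001,"dy":-0.002,"dz":-0.0725,"wx":0,"wy":0,"wz":0,"claw":1},
    {"dx":0.001,"dy":-0.002,"dz":-0.0725,"wx":0,"wy":0,"wz":0,"claw":1},
    {"dx":0.001,"dy":-0.002,"dz":-0.0725,"wx":0,"wy":0,"wz":0,"claw":-1},
    {"dx":0.001,"dy":-0.002,"dz":-0.0725,"wx":0,"wy":0,"wz":0,"claw":-1},
    {"dx":0.001,"dy":-0.002,"dz":-0.0725,"wx":0,"wy":0,"wz":0,"claw":-1},
    {"dx":0.001,"dy":-0.002,"dz":-0.0725,"wx":0,"wy":0,"wz":0,"claw":-1},
    {"dx":0.001,"dy":-0.002,"dz":-0.04,"wx":0,"wy":0,"wz":0,"claw":-1}
  ]
}}

```text
time: 12.75
tool_pos: [460.3, 343.6, 77.4]
eef_rot: [-0.001, 0.808, 0.589, -0.004]
contact_force: [0.1, 0.7, 0.2]
width: 0.999
grasp_force: 0.0
```

>>> {"op": "servo_tool", "data": {
  "commands": [
    {"dx":0,"dy":0,"dz":0.04,"wx":0,"wy":0,"wz":0,"claw":-1},
    {"dx":0,"dy":0,"dz":0.06,"wx":0,"wy":0,"wz":0,"claw":-1},
    {"dx":0.0885,"dy":-0.407,"dz":0.06,"wx":0,"wy":0,"wz":-0.165,"claw":-1},
    {"dx":0.0885,"dy":-0.407,"dz":0.06,"wx":0,"wy":0,"wz":-0.165,"claw":-1},
    {"dx":0.0885,"dy":-0.407,"dz":0.06,"wx":0,"wy":0,"wz":-0.165,"claw":-1},
    {"dx":0.0885,"dy":-0.407,"dz":0.06,"wx":0,"wy":0,"wz":-0.165,"claw":-1},
    {"dx":0.0885,"dy":-0.407,"dz":0.06,"wx":0,"wy":0,"wz":-0.165,"claw":-1},
    {"dx":0.0885,"dy":-0.407,"dz":0.06,"wx":0,"wy":0,"wz":-0.165,"claw":-1},
    {"dx":0.0885,"dy":-0.407,"dz":0.06,"wx":0,"wy":0,"wz":-0.165,"claw":-1},
    {"dx":0.0885,"dy":-0.407,"dz":0.06,"wx":0,"wy":0,"wz":-0.165,"claw":-1}
  ]
}}

```text
time: 13.75
tool_pos: [547.0, -48.5, 140.3]
eef_rot: [0.0, 0.854, 0.521, 0.0]
contact_force: [0.2, 0.8, 0.2]
width: 1.001
grasp_force: 0.0
```

>>> {"op": "servo_tool", "data": {
  "commands": [
    {"dx":0,"dy":0,"dz":0,"wx":0,"wy":0,"wz":0,"claw":-1},
    {"dx":0,"dy":0,"dz":0,"wx":0,"wy":0,"wz":0,"claw":-1}
  ]
}}

```text
time: 13.95
tool_pos: [546.8, -47.1, 140.0]
eef_rot: [-0.0, 0.854, 0.52, -0.0]
contact_force: [-0.8, 0.9, -0.4]
width: 0.997
grasp_force: 0.0
```

```bash
python3 st.py;  python3 - <<'E'
from h import *
s=cams.snapshot("side"); cv2.imwrite("pics/s2.png",cv2.resize(s["frame"][80:320,130:450],(800,600),interpolation=cv2.INTER_CUBIC))
E
```

```text
13.95 [546.8 -47.1 140. ] ytool -0.477 z [-0.  0. -1.] q6 0.17519016529348458 w 0.9970746511889539 0.0
```

View pics/s2.png

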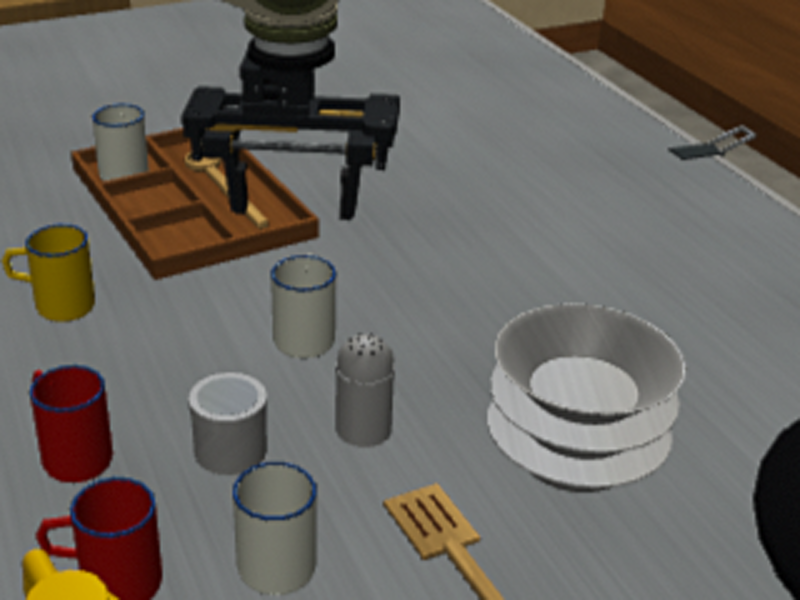

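Mug B stands in the far end bay (120,140), and the spoon lies in the long bay. Mug A (303,305) is next.

>>> {"op": "servo_tool", "data": {
  "commands": [
    {"dx":0.003,"dy":-0.011,"dz":0,"wx":0,"wy":0,"wz":0,"claw":-1},
    {"dx":0.003,"dy":-0.011,"dz":-0.0,"wx":0,"wy":0,"wz":0,"claw":-1},
    {"dx":0.003,"dy":-0.011,"dz":0,"wx":0,"wy":0,"wz":0,"claw":-1}
  ]
}}

```text
time: 14.3
tool_pos: [549.9, -56.8, 140.1]
eef_rot: [-0.0, 0.853, 0.521, 0.0]
contact_force: [0.8, 0.1, -0.9]
width: 1.002
grasp_force: 0.0
```

>>> {"op": "servo_tool", "data": {
  "commands": [
    {"dx":0,"dy":-0.001,"dz":-0.04,"wx":0,"wy":0,"wz":0,"claw":-1},
    {"dx":0,"dy":-0.001,"dz":-0.08,"wx":0,"wy":0,"wz":0,"claw":-1},
    {"dx":0,"dy":-0.001,"dz":-0.1,"wx":0,"wy":0,"wz":0,"claw":-1},
    {"dx":0,"dy":-0.001,"dz":-0.1,"wx":0,"wy":0,"wz":0,"claw":-1},
    {"dx":0,"dy":-0.001,"dz":-0.1,"wx":0,"wy":0,"wz":0,"claw":1},
    {"dx":0,"dy":-0.001,"dz":-0.1,"wx":0,"wy":0,"wz":0,"claw":1},
    {"dx":0,"dy":-0.001,"dz":-0.1,"wx":0,"wy":0,"wz":0,"claw":1},
    {"dx":0,"dy":-0.001,"dz":-0.1,"wx":0,"wy":0,"wz":0,"claw":1},
    {"dx":0,"dy":-0.001,"dz":-0.1,"wx":0,"wy":0,"wz":0,"claw":1},
    {"dx":0,"dy":-0.001,"dz":-0.1,"wx":0,"wy":0,"wz":0,"claw":1}
  ]
}}

```text
time: 15.3
tool_pos: [550.4, -58.5, 41.2]
eef_rot: [0.001, 0.854, 0.521, 0.001]
contact_force: [0.3, 0.3, 6.5]
width: 0.683
grasp_force: 30.0
```

>>> {"op": "servo_tool", "data": {
  "commands": [
    {"dx":0,"dy":0,"dz":0.03,"wx":0,"wy":0,"wz":0,"claw":1},
    {"dx":0,"dy":0,"dz":0.07,"wx":0,"wy":0,"wz":0,"claw":1},
    {"dx":-0.066,"dy":0.2165,"dz":0.08,"wx":0,"wy":0,"wz":0,"claw":1},
    {"dx":-0.066,"dy":0.2165,"dz":0.08,"wx":0,"wy":0,"wz":0,"claw":1},
    {"dx":-0.066,"dy":0.2165,"dz":0.08,"wx":0,"wy":0,"wz":0,"claw":1},
    {"dx":-0.066,"dy":0.2165,"dz":0.08,"wx":0,"wy":0,"wz":0,"claw":1},
    {"dx":-0.066,"dy":0.2165,"dz":0.08,"wx":0,"wy":0,"wz":0,"claw":1},
    {"dx":-0.066,"dy":0.2165,"dz":0.08,"wx":0,"wy":0,"wz":0,"claw":1},
    {"dx":-0.066,"dy":0.2165,"dz":0.08,"wx":0,"wy":0,"wz":0,"claw":1},
    {"dx":-0.066,"dy":0.2165,"dz":0.08,"wx":0,"wy":0,"wz":0,"claw":1}
  ]
}}

```text
time: 16.3
tool_pos: [484.3, 157.1, 120.0]
eef_rot: [0.0, 0.854, 0.52, -0.0]
contact_force: [0.9, -0.2, -1.1]
width: 0.683
grasp_force: 30.0
```

>>> {"op": "servo_tool", "data": {
  "commands": [
    {"dx":0,"dy":0,"dz":0,"wx":0,"wy":0,"wz":0,"claw":1}
  ]
}}

```text
time: 16.4
tool_pos: [484.3, 157.0, 120.0]
eef_rot: [-0.0, 0.854, 0.52, -0.0]
contact_force: [0.4, -0.7, -1.0]
width: 0.683
grasp_force: 30.0
```

>>> {"op": "servo_tool", "data": {
  "commands": [
    {"dx":0,"dy":0.001,"dz":-0.03,"wx":0,"wy":0,"wz":0,"claw":1},
    {"dx":0,"dy":0.001,"dz":-0.055,"wx":0,"wy":0,"wz":0,"claw":1},
    {"dx":0,"dy":0.001,"dz":-0.068,"wx":0,"wy":0,"wz":0,"claw":1},
    {"dx":0,"dy":0.001,"dz":-0.0725,"wx":0,"wy":0,"wz":0,"claw":1},
    {"dx":0,"dy":0.001,"dz":-0.0725,"wx":0,"wy":0,"wz":0,"claw":1},
    {"dx":0,"dy":0.001,"dz":-0.0725,"wx":0,"wy":0,"wz":0,"claw":-1},
    {"dx":0,"dy":0.001,"dz":-0.0725,"wx":0,"wy":0,"wz":0,"claw":-1},
    {"dx":0,"dy":0.001,"dz":-0.0725,"wx":0,"wy":0,"wz":0,"claw":-1},
    {"dx":0,"dy":0.001,"dz":-0.0725,"wx":0,"wy":0,"wz":0,"claw":-1},
    {"dx":0,"dy":0.001,"dz":-0.0725,"wx":0,"wy":0,"wz":0,"claw":-1}
  ]
}}

```text
time: 17.4
tool_pos: [483.9, 159.1, 47.7]
eef_rot: [0.0, 0.854, 0.521, 0.0]
contact_force: [-0.4, -1.4, 0.9]
width: 1.002
grasp_force: 0.0
```

>>> {"op": "servo_tool", "data": {
  "commands": [
    {"dx":0,"dy":0,"dz":0.03,"wx":0,"wy":0,"wz":0,"claw":-1},
    {"dx":0,"dy":0,"dz":0.07,"wx":0,"wy":0,"wz":0,"claw":-1},
    {"dx":0,"dy":0,"dz":0.1,"wx":0,"wy":0,"wz":0,"claw":-1},
    {"dx":0.07,"dy":-0.363,"dz":0.11,"wx":0,"wy":0,"wz":0.35,"claw":-1},
    {"dx":0.07,"dy":-0.363,"dz":0.11,"wx":0,"wy":0,"wz":0.35,"claw":-1},
    {"dx":0.07,"dy":-0.363,"dz":0.11,"wx":0,"wy":0,"wz":0.35,"claw":-1},
    {"dx":0.07,"dy":-0.363,"dz":0.11,"wx":0,"wy":0,"wz":0.35,"claw":-1},
    {"dx":0.07,"dy":-0.363,"dz":0.11,"wx":0,"wy":0,"wz":0.35,"claw":-1},
    {"dx":0.07,"dy":-0.363,"dz":0.11,"wx":0,"wy":0,"wz":0.35,"claw":-1},
    {"dx":0.07,"dy":-0.363,"dz":0.11,"wx":0,"wy":0,"wz":0.35,"claw":-1}
  ]
}}

```text
time: 18.4
tool_pos: [547.9, -174.9, 156.8]
eef_rot: [-0.0, 0.75, 0.662, 0.0]
contact_force: [0.6, -0.1, -0.3]
width: 0.999
grasp_force: 0.0
```

>>> {"op": "servo_tool", "data": {
  "commands": [
    {"dx":0,"dy":0,"dz":0,"wx":0,"wy":0,"wz":0,"claw":-1},
    {"dx":0,"dy":0,"dz":0,"wx":0,"wy":0,"wz":0,"claw":-1},
    {"dx":0,"dy":0,"dz":0,"wx":0,"wy":0,"wz":0,"claw":-1}
  ]
}}

```text
time: 18.7
tool_pos: [547.7, -171.7, 156.7]
eef_rot: [-0.0, 0.75, 0.662, -0.0]
contact_force: [-0.4, -0.1, -0.1]
width: 1.002
grasp_force: 0.0
```

```bash
python3 st.py
```

```text
18.7 [ 547.7 -171.7  156.7] ytool -0.124 z [-0.  0. -1.] q6 -0.3860609526024427 w 1.0019287011048996 0.0
```

>>> {"op": "servo_tool", "data": {
  "commands": [
    {"dx":0.006,"dy":-0.033,"dz":0,"wx":0,"wy":0,"wz":0,"claw":-1},
    {"dx":0.006,"dy":-0.033,"dz":0,"wx":0,"wy":0,"wz":0,"claw":-1},
    {"dx":0.006,"dy":-0.033,"dz":0,"wx":0,"wy":0,"wz":0,"claw":-1},
    {"dx":0.006,"dy":-0.033,"dz":0,"wx":0,"wy":0,"wz":0,"claw":-1}
  ]
}}

```text
time: 19.1
tool_pos: [553.8, -204.3, 156.8]
eef_rot: [-0.0, 0.749, 0.662, 0.0]
contact_force: [0.2, -0.2, -0.3]
width: 1.002
grasp_force: 0.0
```

>>> {"op": "servo_tool", "data": {
  "commands": [
    {"dx":0,"dy":0,"dz":-0.04,"wx":0,"wy":0,"wz":0,"claw":-1},
    {"dx":0,"dy":0,"dz":-0.08,"wx":0,"wy":0,"wz":0,"claw":-1},
    {"dx":0,"dy":0,"dz":-0.105,"wx":0,"wy":0,"wz":0,"claw":-1},
    {"dx":0,"dy":0,"dz":-0.1165,"wx":0,"wy":0,"wz":0,"claw":-1},
    {"dx":0,"dy":0,"dz":-0.1165,"wx":0,"wy":0,"wz":0,"claw":-1},
    {"dx":0,"dy":0,"dz":-0.1165,"wx":0,"wy":0,"wz":0,"claw":1},
    {"dx":0,"dy":0,"dz":-0.1165,"wx":0,"wy":0,"wz":0,"claw":1},
    {"dx":0,"dy":0,"dz":-0.1165,"wx":0,"wy":0,"wz":0,"claw":1},
    {"dx":0,"dy":0,"dz":-0.1165,"wx":0,"wy":0,"wz":0,"claw":1},
    {"dx":0,"dy":0,"dz":-0.1165,"wx":0,"wy":0,"wz":0,"claw":1}
  ]
}}

```text
time: 20.1
tool_pos: [554.1, -205.9, 40.6]
eef_rot: [0.0, 0.75, 0.662, 0.0]
contact_force: [1.4, -0.2, 0.6]
width: 0.572
grasp_force: 0.4
```

>>> {"op": "servo_tool", "data": {
  "commands": [
    {"dx":0,"dy":0,"dz":0,"wx":0,"wy":0,"wz":0,"claw":1},
    {"dx":0,"dy":0,"dz":0,"wx":0,"wy":0,"wz":0,"claw":1}
  ]
}}

```text
time: 20.3
tool_pos: [554.1, -205.9, 40.6]
eef_rot: [0.0, 0.75, 0.662, 0.0]
contact_force: [0.0, 1.4, 4.5]
width: 0.56
grasp_force: 30.0
```

>>> {"op": "servo_tool", "data": {
  "commands": [
    {"dx":0,"dy":0,"dz":0.03,"wx":0,"wy":0,"wz":0,"claw":1},
    {"dx":0,"dy":0,"dz":0.07,"wx":0,"wy":0,"wz":0,"claw":1},
    {"dx":0,"dy":0,"dz":0.11,"wx":0,"wy":0,"wz":0,"claw":1},
    {"dx":-0.081,"dy":0.46,"dz":0.14,"wx":0,"wy":0,"wz":0.241,"claw":1},
    {"dx":-0.081,"dy":0.46,"dz":0.14,"wx":0,"wy":0,"wz":0.241,"claw":1},
    {"dx":-0.081,"dy":0.46,"dz":0.14,"wx":0,"wy":0,"wz":0.241,"claw":1},
    {"dx":-0.081,"dy":0.46,"dz":0.14,"wx":0,"wy":0,"wz":0.241,"claw":1},
    {"dx":-0.081,"dy":0.46,"dz":0.14,"wx":0,"wy":0,"wz":0.241,"claw":1},
    {"dx":-0.081,"dy":0.46,"dz":0.14,"wx":0,"wy":0,"wz":0.241,"claw":1},
    {"dx":-0.081,"dy":0.46,"dz":0.14,"wx":0,"wy":0,"wz":0.241,"claw":1}
  ]
}}

```text
time: 21.3
tool_pos: [492.4, 140.0, 172.5]
eef_rot: [-0.0, 0.665, 0.747, -0.0]
contact_force: [1.0, 1.6, -2.3]
width: 0.553
grasp_force: 30.0
```

```bash
python3 st.py;  python3 - <<'E'
from h import *
s=cams.snapshot("top"); f=s["frame"]; a=cv2.resize(f[130:250,30:190],(800,600),interpolation=cv2.INTER_CUBIC)
for k,m,p in[(0,"caddy",(520.6,259.7,.117))]:
    pass
cv2.imwrite("pics/t3.png",a)
S=[s,cams.snapshot("side")]
for n,m,l,p in[("B","mug","mug_a_mid",(461.6,349.4,-.31)),("A","mug","mug_a_mid",(484,158.7,-.47)),("sp","spoon","spoon_mid",(568,255,1.688))]:
    try: print(n,fit(m,l,p,S))
    except Exception as e: print(n,e)
E
```

```text
21.3 [492.4 140.  172.5] ytool 0.116 z [-0. -0. -1.] q6 -0.0703881200678532 w 0.5532346555328278 29.998671747744083
B (array([ 4.616e+02,  3.494e+02, -3.100e-01]), np.float64(nan), 0)
A (array([ 4.840e+02,  1.587e+02, -4.700e-01]), np.float64(nan), 0)
sp (array([570.90989598, 266.20951189,   1.69372806]), np.float64(0.8264984227129337), 1)
  return _methods._mean(a, axis=axis, dtype=dtype,
  ret = ret.dtype.type(ret / rcount)
```

View pics/t3.png

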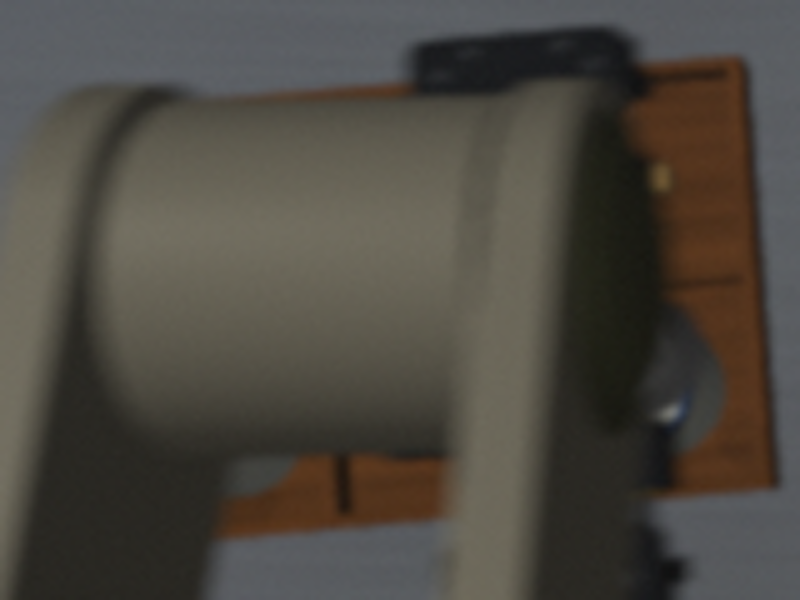

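The top view is mostly hidden by the arm. What shows is mug A inside the near end bay at (690,385). Now over the middle bay.

>>> {"op": "servo_tool", "data": {
  "commands": [
    {"dx":-0.0196,"dy":0.114,"dz":0,"wx":0,"wy":0,"wz":0,"claw":1},
    {"dx":-0.0196,"dy":0.114,"dz":0,"wx":0,"wy":0,"wz":0,"claw":1},
    {"dx":-0.0196,"dy":0.114,"dz":0,"wx":0,"wy":0,"wz":0,"claw":1},
    {"dx":-0.0196,"dy":0.114,"dz":0,"wx":0,"wy":0,"wz":0,"claw":1},
    {"dx":-0.0196,"dy":0.114,"dz":0,"wx":0,"wy":0,"wz":0,"claw":1},
    {"dx":-0.0196,"dy":0.114,"dz":0,"wx":0,"wy":0,"wz":0,"claw":1}
  ]
}}

```text
time: 22.3
tool_pos: [474.3, 250.6, 172.6]
eef_rot: [0.0, 0.666, 0.746, -0.0]
contact_force: [0.4, -0.0, -1.5]
width: 0.554
grasp_force: 30.0
```

```bash
python3 st.py;  python3 - <<'E'
from h import *
s=cams.snapshot("side"); cv2.imwrite("pics/s4.png",cv2.resize(s["frame"][90:210,130:290],(800,600),interpolation=cv2.INTER_CUBIC))
E
```

```text
22.3 [474.3 250.6 172.6] ytool 0.114 z [-0. -0. -1.] q6 0.15161442985011755 w 0.5538163754941985 29.999799756333232
```

View pics/s4.png

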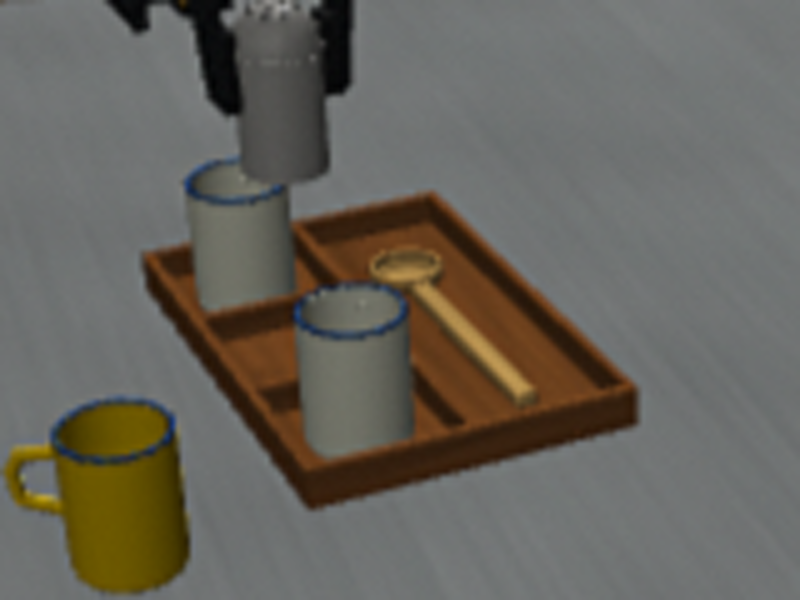

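Both mugs stand in the end bays, (240,240) and (355,375), and the spoon lies flat at (450,320). The shaker hangs upright over the middle bay, so I'll lower it.

>>> {"op": "servo_tool", "data": {
  "commands": [
    {"dx":-0.0015,"dy":0.0035,"dz":0,"wx":0,"wy":0,"wz":0,"claw":1},
    {"dx":-0.0015,"dy":0.0035,"dz":-0.04,"wx":0,"wy":0,"wz":0,"claw":1},
    {"dx":-0.0015,"dy":0.0035,"dz":-0.08,"wx":0,"wy":0,"wz":0,"claw":1},
    {"dx":-0.0015,"dy":0.0035,"dz":-0.107,"wx":0,"wy":0,"wz":0,"claw":1},
    {"dx":-0.0015,"dy":0.0035,"dz":-0.12,"wx":0,"wy":0,"wz":0,"claw":1},
    {"dx":-0.0015,"dy":0.0035,"dz":-0.1252,"wx":0,"wy":0,"wz":0,"claw":1},
    {"dx":-0.0015,"dy":0.0035,"dz":-0.1252,"wx":0,"wy":0,"wz":0,"claw":1}
  ]
}}

```text
time: 23.05
tool_pos: [472.4, 255.4, 47.6]
eef_rot: [-0.0, 0.665, 0.747, -0.0]
contact_force: [0.6, 0.1, -1.7]
width: 0.554
grasp_force: 30.0
```

>>> {"op": "servo_tool", "data": {
  "commands": [
    {"dx":0,"dy":0,"dz":0,"wx":0,"wy":0,"wz":0,"claw":-0.6},
    {"dx":0,"dy":0,"dz":0,"wx":0,"wy":0,"wz":0,"claw":-0.6},
    {"dx":0,"dy":0,"dz":0,"wx":0,"wy":0,"wz":0,"claw":-0.6},
    {"dx":0,"dy":0,"dz":0,"wx":0,"wy":0,"wz":0,"claw":-0.6},
    {"dx":0,"dy":0,"dz":0.03,"wx":0,"wy":0,"wz":0,"claw":-0.6},
    {"dx":0,"dy":0,"dz":0.07,"wx":0,"wy":0,"wz":0,"claw":-0.6},
    {"dx":0,"dy":0,"dz":0.11,"wx":0,"wy":0,"wz":0,"claw":-0.6},
    {"dx":0,"dy":0,"dz":0.16,"wx":0,"wy":0,"wz":0,"claw":-0.6},
    {"dx":0,"dy":0,"dz":0.2,"wx":0,"wy":0,"wz":0,"claw":-0.6},
    {"dx":0,"dy":0,"dz":0.2,"wx":0,"wy":0,"wz":0,"claw":-0.6}
  ]
}}

```text
time: 24.05
tool_pos: [473.8, 256.2, 253.1]
eef_rot: [0.003, 0.665, 0.747, 0.005]
contact_force: [-0.1, 0.1, -1.0]
width: 0.8
grasp_force: 0.0
```

>>> {"op": "servo_tool", "data": {
  "commands": [
    {"dx":-0.1,"dy":0.25,"dz":0.03,"wx":0,"wy":0,"wz":0,"claw":-0.6},
    {"dx":-0.1,"dy":0.25,"dz":0.03,"wx":0,"wy":0,"wz":0,"claw":-0.6},
    {"dx":-0.1,"dy":0.25,"dz":0.03,"wx":0,"wy":0,"wz":0,"claw":-0.6},
    {"dx":-0.1,"dy":0.25,"dz":0.03,"wx":0,"wy":0,"wz":0,"claw":-0.6},
    {"dx":-0.1,"dy":0.25,"dz":0.03,"wx":0,"wy":0,"wz":0,"claw":-0.6},
    {"dx":-0.1,"dy":0.25,"dz":0.03,"wx":0,"wy":0,"wz":0,"claw":-0.6},
    {"dx":-0.1,"dy":0.25,"dz":0.03,"wx":0,"wy":0,"wz":0,"claw":-0.6},
    {"dx":-0.1,"dy":0.25,"dz":0.03,"wx":0,"wy":0,"wz":0,"claw":-0.6}
  ]
}}

```text
time: 24.85
tool_pos: [372.2, 505.4, 276.5]
eef_rot: [0.0, 0.665, 0.747, -0.001]
contact_force: [0.3, -0.2, -0.8]
width: 0.797
grasp_force: 0.0
```

```bash
python3 st.py;  python3 - <<'E'
from h import *
for c in("side","top"):
    s=cams.snapshot(c); cv2.imwrite(f"pics/{c}5.png",cv2.resize(s["frame"],(800,600),interpolation=cv2.INTER_CUBIC))
E
```

```text
24.85 [372.2 505.4 276.5] ytool 0.117 z [-0. -0. -1.] q6 0.6312780242089034 w 0.7968567643821629 0.0
```

View pics/side5.png

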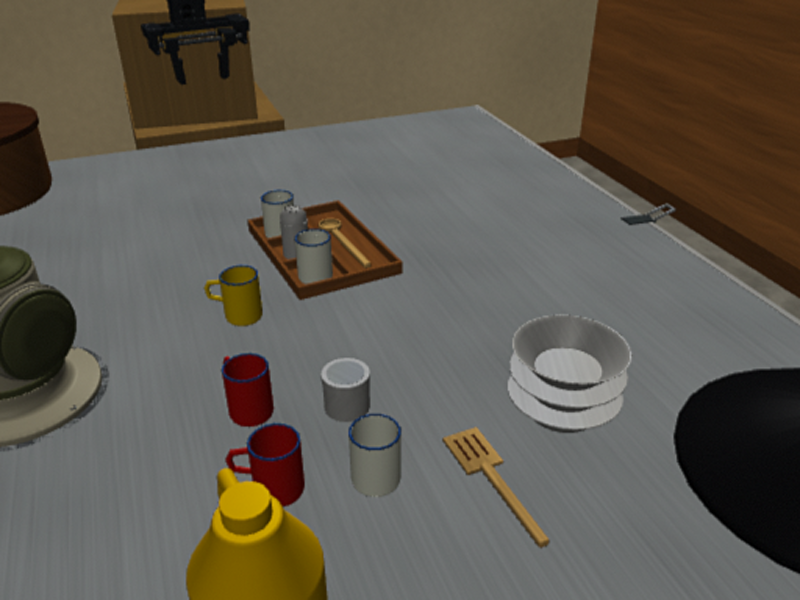

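View pics/top5.png

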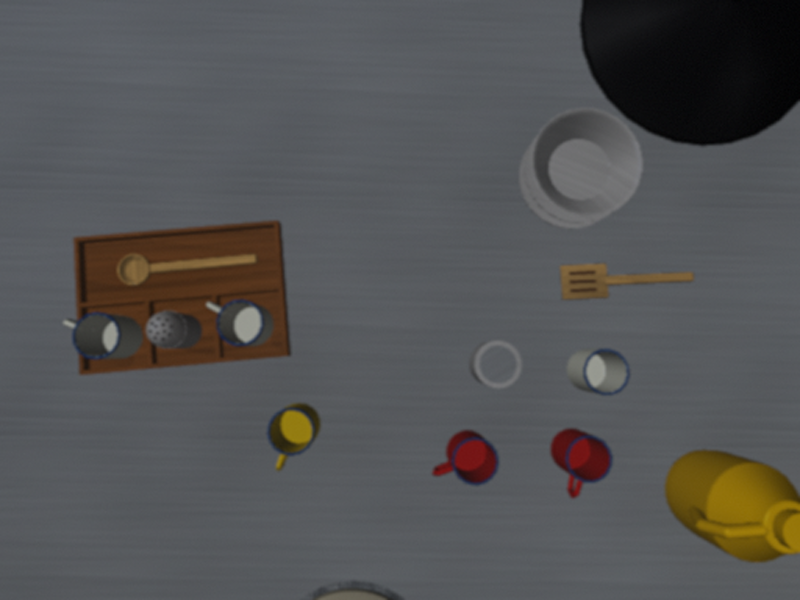

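In the top view the mugs stand in the end bays at (97,336) and (241,323), with the shaker between them at (165,329) and the spoon flat in the long bay at (185,265). Everything else is where it was.

```bash
python3 -c "
from bench import bot
print(bot.hand_in())"
```

```text
the job is handed in; nothing more can be done
None
```

I loaded the caddy and handed in the job at about 25 s: a handled mug stands in each end bay, the shaker in the middle bay and the spoon flat in the long bay (spoon loaded first), with everything else left where it was.

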